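# Level the document scanner's stand

### The job

The scanner's wooden stand has sunk at its left end, seen from the robot: gently lower the scanner's lid fully closed, set the spirit level upright on the middle of the lid, lengthwise from left to right, and let go of it. Turn the levelling foot's handle at that end until the bubble rests between the two black lines, then press the level down onto the lid with about 10 to 15 N and finish while still pressing, bubble centred, so I can lock the foot. Leave the other things on the desk alone.

Things in the scene. Friction and masses are not known exactly. Their poses are not given: they have to be found in the camera images.
- stand: Fixed feet of the scanner stand. Origin on the desk under the deck's middle; x to the scanner's back (away from the robot), y to the stand's left, where the levelling foot is, z up. The scanner (240 in x, 320 mm in y, centred at x 0, y -45 mm) is fixed on the deck: its base tops out 84 mm, its closed lid about 99 mm above the desk.
- deck: Dark wooden deck board, 270 (x) x 450 (y) x 18 mm, top about 48 mm above the desk when level. It tips about its x axis. Origin: on that axis, at y -195 mm and 12 mm above the desk in the stand's frame; the board spans y -20 to +430 mm from there. Its left (+y) end starts about 4 to 13 mm too low.
- lid (a joint): Scanner lid, a flat black plate 238 x 320 x 14 mm, hinged along the scanner's back edge (+x of the stand). Radians: 0 closed, grows as it opens upward; starts half open, 0.75 to 1.2. The stiff hinge lets it stay at any angle; pushing its outer face near the front edge with up to about 6 N lowers it.
- lid_hinge (a point): Middle of the lid's hinge line, on the lid's underside (x +120, y -45, about 85 mm above the desk in the stand's frame). The hinge line runs along the stand's y.
- lid_edge (a point): Middle of the lid's free front edge, on its outer (upper when closed) face, 238 mm from the hinge; the point turns with the lid, its z axis is the normal of the outer face.
- lid_mid (a point): Centre of the lid's outer face, turning with the lid: the place for the spirit level.
- level: Loose aluminium spirit level, a bar 200 mm long (its x), 26 wide (y), 40 tall (z), 0.32 kg, standing on its long underside on the desk right of the stand. Origin: centre of the underside. A green vial 60 mm long lies in the middle of its top, flush and solid enough to press on; two black lines cross it 20 mm apart.
- bubble (a joint): Position of the pale bubble (14 mm long) along the level's own x, in m: 0 is the middle of the vial, within 0.003 it is between the black lines. It runs to the higher end, about 0.7 m per rad of slope (limit 0.022), and needs about 1 s to settle.
- foot_knob: Handle of the levelling foot: steel stem at the deck's left end with a black cross bar on top, 46 mm long (its x), 14 wide (y), 26 tall. Origin: foot of the stem on the deck, x 0, y +185 mm in the stand's frame. Clockwise from above raises that end, 0.02 rad of slope (7.6 mm here) per rad; needs 0.3 N m, stays where left. Needs 0.5 to 1.6 rad.
- foot_grip (a point): On the handle's axis, 56 mm above the handle's origin and about 104 mm above the desk, 11 mm under the bar's top: the height to grip the bar across its 14 mm width.
- mug: White mug with a handle, 80 mm wide, 95 mm tall, a bystander.
- mouse: Black computer mouse, 100 mm long, 60 mm wide, 34 mm tall, a bystander.
- stapler: Stapler, 140 mm long, 51 mm tall, a bystander.
There are look-alikes about, which are no part of the job. What is shaped like the level but orange or purple is not meant.

How it is judged:
By the outcome, as a careful person would: the job done as asked, in the order asked, and still so for the second after the job is handed in, while the arm keeps its last pose, push and grip.
It also fails if it takes over 72 s, if anything falls off the work surface, if the arm or the gripper's body presses on something with over 40 N, if the wrist force passes 120 N, or if a joint passes its speed limit or range.

### The arm

A 7-joint arm with a two-finger parallel gripper is mounted at the origin on the work surface. World frame = base frame: x ahead of the robot, y to its left, z up, the work surface at z = 0. Lengths are in mm, angles in rad, forces in N, time in s.
With the tool pointing down it reaches from about 400 to 875 mm from the base axis. Payload 4.4 kg.
Tool frame: the origin (TCP) lies midway between the tips of the shut fingers; the grasp point (between the pads) lies 19 mm behind it; z points along the fingers, y is the line along which they close (so a half turn about z gives the same grasp; the last joint's range is limited). The gripper opens to 85 mm and grips with 20 to 120 N. Pads are 22 mm wide; open, the fingers measure 114 mm over their backs; the gripper's body (76 mm by 85 mm) begins 54 mm behind the grasp point. The pads swing forward as they close: fully open they stand 13 mm farther back than shut.
Start: joints at [-0.066, 0.628, 0.038, 1.517, -0.027, 0.996, -0.02], TCP at [650.014, 0.027, 231.313] pointing down, gripper open.
Joint ranges: [-3.06, 3.06], [-0.37, 2.12], [-1.25, 1.32], [0.18, 2.47], [-1.1, 4.24], [0.23, 1.98], [-2.94, 2.94]. Speed limits (rad/s): [2.57, 2.57, 3.14, 3.14, 3.14, 3.14, 3.14].

### API

Orientations are given as [roll, pitch, yaw] about the fixed x, y, z axes, in that order (R = Rz(yaw) Ry(pitch) Rx(roll)).
In Python, from cell import telemetry, eyes, ctrl, finder gives the robot as it stands.
- The arm moves only by the tool move_arm, never from a script. Its argument "steps" is a list of rows, each a list of 7 numbers: the turn, a rotation vector about the world's x, y, z in degrees, then the shift along the world's x, y, z in m, then the finger opening in m, from 0 to 0.0854. A call has 1 to 5 rows; each row shifts and turns the commanded pose from where the row before left it; what a row does not reach is not made up. A row lasts 1/10 s, in which the tool goes at most 50 mm and 8.59 degrees, less where a joint would pass 70% of its speed; a pose out of reach is approached as far as the arm can. A call with a gripper value outside its range is refused whole. The fingers move at their own pace and stop on an object; the grip force is fixed at half the most. Time passes only in rows, so rows that do not move let the fingers close. It gives the time, the measured TCP pose, the force, the opening and the grip force at its end, in the units of the state.
- telemetry.read_state(): the state, without advancing time (a new reading comes with each control period).
- eyes.get_image(name): name is "scene" or "side" or "wrist"; returns (picture, depth): 384x512x3 uint8, blue, green, red; 384x512 float32, mm along the optical axis (not along the pixel's ray), 0 where there is no reading.
- eyes.calibration(name): a dict with "fx", "fy", "cx", "cy" (pixels), "distortion" ([k1, k2, p1, p2, k3] as OpenCV has them; the pictures are not rectified), "position" and "attitude" of the camera in the world. Camera axes: x right, y down, z forward; pixel columns grow to the right and rows downward; lengths in mm; the calibration is good to about 2 mm. A picture is of the moment at which its call begins: read the wrist's pose just before it. calibration takes no time and is no camera call; for the wrist camera it gives the pose at the moment of the call.
- ctrl.finish_job(): hands the job in; it is judged then, once.
Trained networks look in the newest picture that a camera, given by its name, has taken for a name from the list of things; names that differ only in an ending like _2 or _b are one class to them, and where a whole thing is asked for, a point or a joint stands for the part that bears it (a point fixed in the world has none). Each returns a list of dicts, best first, with "confidence" (0 to 1); they miss things now and then, are a little off and sometimes report something else, mostly with a low value. They report only what shows in the picture. A call takes as long as a camera call. They do not tell look-alikes from the thing itself.
- finder.boxes_of(camera, name): "location" ([x, y, z] in mm, in the coordinates of the camera as it stood for that picture, good to about 4 mm: the middle of the surface that is visible of it).
- finder.cut_out(camera, name): "mask" (384x512 bool, what is visible of it).
- finder.pinpoint(camera, name): "location" ([x, y, z] in mm, in the coordinates of the camera as it stood for that picture, good to about 4 mm: a listed point, or the origin of a listed thing).
The state is a dict: "clock": time; "qpos": joint angles; "qd": joint speeds; "tau": joint torques, N m; "eef_pos": TCP position; "tool_rot": TCP orientation; "force": force on the tool from outside, world axes, zero at the start; "torque": the same for the moment, N m; "width": finger opening in mm; "gripper_force": force on a finger pad.
Only numpy, scipy, OpenCV 4.12 (cv2) and the standard library are available. Lean on these libraries where they do the work, as an engineer would, in place of code of your own. Each camera call takes 0.05 s, during which the arm holds its last target. There are 200 camera calls.

## Working session

There is one attempt and no reset: what is moved stays moved. The work goes in short steps, Python scripts to look and compute and a tool call to move; the robot and the scene stay as the last step left them, time stands still between calls to the robot, and variables do not carry over. Pictures are saved under pics/ and viewed, at most 10 in all, crops included, and the job is handed in when it is done.

Besides the shell and the picture viewer there is one more tool, called after "Emit:" by a JSON object that holds its "method" and its "body", one argument or row to a line. move_arm: Moves the arm, as the interface text tells. Its arguments: {"type":"object","properties":{"steps":{"type":"array"}},"required":["steps"]}

```bash
mkdir -p pics
cat > h.py <<'E'
import numpy as np, cv2
from scipy.spatial.transform import Rotation as R
from cell import telemetry, eyes, ctrl, finder
def cam(n):
    c=eyes.calibration(n); a=np.array(c['attitude'],float)
    M=a if a.shape==(3,3) else R.from_euler('xyz',a).as_matrix()
    return c,M,np.array(c['position'],float)
def w(n,p):
    c,M,t=cam(n); return M@np.array(p)+t
def px2w(n,u,v,d):
    c,M,t=cam(n); K=np.array([[c['fx'],0,c['cx']],[0,c['fy'],c['cy']],[0,0,1]])
    q=cv2.undistortPoints(np.array([[[u,v]]],float),K,np.array(c['distortion']))[0,0]
    return M@np.array([q[0]*d,q[1]*d,d])+t
def st():
    s=telemetry.read_state()
    print(round(s['clock'],2),np.round(s['eef_pos'],1),np.round(s['tool_rot'],3),'F',np.round(s['force'],1),'w',round(s['width'],1),np.round(s['qpos'],2))
E
python3 - <<'E'
from h import *
st()
for n in ['scene','side']:
    im,d=eyes.get_image(n); cv2.imwrite(f'pics/{n}0.png',im); print(n,eyes.calibration(n))
    for k in ['lid_hinge','lid_edge','lid_mid','level','foot_knob','foot_grip','stand','deck']:
        print(k,[(np.round(w(n,r['location'])),round(r['confidence'],2)) for r in finder.pinpoint(n,k)[:3]])
E
```

```text
0.0 [6.494e+02 1.000e-01 2.304e+02] [-3.14   0.     1.571] F [-0.3 -0.  -0.2] w 85.5 [-0.07  0.63  0.04  1.52 -0.03  1.   -0.02]
scene {'fx': 379.75447925961333, 'fy': 379.75447925961333, 'cx': 259.5364961784663, 'cy': 196.612499590882, 'distortion': array([-0.09775958,  0.        ,  0.        ,  0.        ,  0.        ]), 'position': array([1099.429156  , -553.94192198,  943.57901975]), 'attitude': array([-2.37657817, -0.00608311,  0.8456432 ])}
lid_hinge [(array([687.,  33.,  80.]), 0.68)]
lid_edge [(array([538.,  52., 268.]), 0.6)]
lid_mid [(array([617.,  42., 180.]), 0.82)]
level [(array([ 233., -405.,   -1.]), 0.63), (array([ 474., -316.,    1.]), 0.62)]
foot_knob [(array([596., 278.,  37.]), 0.46)]
foot_grip [(array([590., 272.,  91.]), 0.58)]
stand []
deck [(array([ 553., -104.,   13.]), 0.62), (array([596., 279.,  37.]), 0.24), (array([620.,  43., 179.]), 0.2)]
side {'fx': 436.8581119152956, 'fy': 436.8581119152956, 'cx': 247.77043927083463, 'cy': 193.82067317147653, 'distortion': array([-0.15149224,  0.        ,  0.        ,  0.        ,  0.        ]), 'position': array([ 287.75140201, 1307.93499487,  899.83628561]), 'attitude': array([-2.11385257,  0.02309924, -3.0041019 ])}
lid_hinge [(array([683.,  29.,  84.]), 0.78)]
lid_edge [(array([538.,  56., 267.]), 0.94)]
lid_mid [(array([612.,  38., 178.]), 0.87)]
level [(array([ 230., -408.,    0.]), 0.75), (array([ 483., -497.,   -2.]), 0.62)]
foot_knob [(array([ 725., -238.,   -4.]), 0.71), (array([591., 273.,  38.]), 0.64)]
foot_grip [(array([592., 277.,  94.]), 0.46)]
stand [(array([568.,  86.,   1.]), 0.74)]
deck [(array([ 541., -108.,   12.]), 0.69), (array([520., 456.,   0.]), 0.57)]
```

View pics/scene0.png

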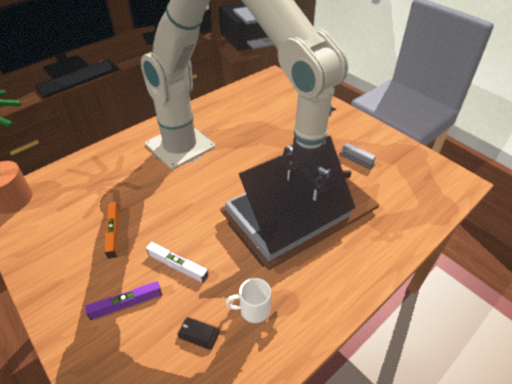

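View pics/side0.png

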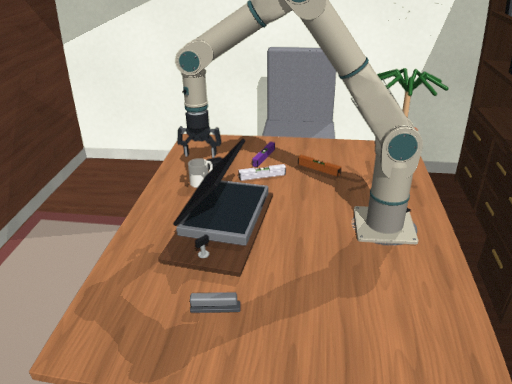

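The white level is at scene pixel (177,261), with the orange and purple look-alikes nearby. The mug is at (255,300), the mouse at (198,332), the lid half open, and the knob is at side pixel (202,245). I start on the lid and measure the level at the same time.

Emit:
{"method": "move_arm", "body": {
  "steps": [
    [0, 0, 0, -0.01, 0.014, 0.03, 0],
    [0, 0, 0, -0.03, 0.015, 0.02, 0],
    [0, 0, 0, -0.03, 0.014, 0.01, 0],
    [0, 0, 0, -0.02, 0, 0, 0],
    [0, 0, 0, 0, 0, 0, 0]
  ]
}}

```text
clock: 1.4
eef_pos: [557.9, 43.6, 292.2]
tool_rot: [-3.141, -0.0, 1.572]
force: [1.8, -0.5, -0.3]
width: 12.2
gripper_force: 0.0
```

Run:
```python
from h import *
st()
im,d=eyes.get_image('scene')
for k in ['level']:
    for r in finder.cut_out('scene',k):
        m=r['mask']; v,u=np.nonzero(m&(d>0))
        P=np.array([px2w('scene',a,b,d[b,a]) for a,b in zip(u,v)])
        T=P[np.abs(P[:,2]-40)<6]
        if len(T)<10: print(len(T),P.mean(0));continue
        rc=cv2.minAreaRect(T[:,:2].astype(np.float32)); print(r['confidence'],len(T),rc,T[:,2].mean(),im[m].mean(0), 'dir',np.linalg.svd(T[:,:2]-T[:,:2].mean(0))[2][0])
for k in ['lid_hinge','lid_edge']:
    print(k,[(np.round(w('scene',r['location'])),round(r['confidence'],2)) for r in finder.pinpoint('scene',k)[:3]])
for k in ['mug','mouse']:
    print(k,[(np.round(w('scene',r['location'])),round(r['confidence'],2)) for r in finder.pinpoint('scene',k)[:3]])
```

```text
1.4 [557.9  43.6 292.2] [-3.141 -0.     1.572] F [ 1.8 -0.5 -0.3] w 12.2 [-0.15  0.43  0.04  1.69 -0.02  1.01 -0.11]
0.92 314 ((238.90377807617188, -406.16851806640625), (26.95138931274414, 197.10879516601562), 60.76918411254883) 38.65510360285816 [ 41.49915683  96.03709949 167.52107926] dir [ 0.86964005 -0.49368632]
0.73 562 ((488.6668395996094, -495.7293395996094), (195.20411682128906, 28.51428985595703), 71.98246002197266) 38.39226315182281 [142.13097345  73.92920354 122.62300885] dir [-0.3066948  -0.95180791]
0.66 432 ((477.4302673339844, -318.4719543457031), (200.8301239013672, 27.664783477783203), 20.297574996948242) 38.13650607163003 [202.93440594 206.20792079 209.90222772] dir [0.93930362 0.34308702]
lid_hinge [(array([684.,  29.,  81.]), 0.97)]
lid_edge [(array([537.,  52., 264.]), 0.76)]
mug [(array([ 732., -239.,    0.]), 0.7)]
mouse [(array([ 692., -396.,    1.]), 0.71)]
```

Emit:
{"method": "move_arm", "body": {
  "steps": [
    [0, 0, 0, 0, 0, -0.015, 0],
    [0, 0, 0, 0, 0, -0.013, 0],
    [0, 0, 0, 0, 0, -0.008, 0],
    [0, 0, 0, -0.007, 0.001, -0.007, 0],
    [0, 0, 0, -0.007, 0.001, -0.007, 0]
  ]
}}

```text
clock: 2.2
eef_pos: [546.8, 44.5, 241.3]
tool_rot: [3.139, 0.0, 1.57]
force: [1.4, -1.2, 1.9]
width: 0.1
gripper_force: 1.2
```

Emit:
{"method": "move_arm", "body": {
  "steps": [
    [0, 0, 0, -0.006, 0.001, -0.006, 0],
    [0, 0, 0, -0.007, 0.001, -0.008, 0],
    [0, 0, 0, -0.006, 0.001, -0.008, 0],
    [0, 0, 0, -0.005, 0.001, -0.008, 0],
    [0, 0, 0, -0.005, 0, -0.007, 0]
  ]
}}

```text
clock: 2.7
eef_pos: [516.0, 49.7, 203.6]
tool_rot: [-3.141, -0.001, 1.571]
force: [1.0, 0.1, 1.5]
width: 0.0
gripper_force: 1.1
```

Run:
```python
from h import *
st()
for n in ['side','scene']:
  eyes.get_image(n)
  for k in ['lid_edge']:
    print(k,[(np.round(w(n,r['location'])),round(r['confidence'],2)) for r in finder.pinpoint(n,k)[:3]])
```

```text
2.7 [516.   49.7 203.6] [-3.141e+00 -1.000e-03  1.571e+00] F [1.  0.1 1.5] w 0.0 [-0.17  0.48  0.03  1.91 -0.02  0.75 -0.13]
lid_edge [(array([491.,  58., 214.]), 0.88)]
lid_edge [(array([488.,  57., 216.]), 0.74)]
```

Emit:
{"method": "move_arm", "body": {
  "steps": [
    [0, 0, 0, -0.004, 0.001, -0.007, 0],
    [0, 0, 0, -0.004, 0, -0.007, 0],
    [0, 0, 0, -0.004, 0.001, -0.008, 0],
    [0, 0, 0, -0.004, 0, -0.008, 0],
    [0, 0, 0, -0.003, 0.001, -0.008, 0]
  ]
}}

```text
clock: 3.4
eef_pos: [497.2, 51.8, 165.5]
tool_rot: [-3.141, 0.0, 1.571]
force: [-0.1, -0.4, 2.3]
width: 0.1
gripper_force: 1.0
```

Emit:
{"method": "move_arm", "body": {
  "steps": [
    [0, 0, 0, -0.003, 0, -0.008, 0],
    [0, 0, 0, -0.003, 0.001, -0.008, 0],
    [0, 0, 0, -0.002, 0, -0.008, 0],
    [0, 0, 0, -0.002, 0, -0.008, 0],
    [0, 0, 0, -0.002, 0, -0.008, 0]
  ]
}}

```text
clock: 3.9
eef_pos: [485.6, 53.1, 125.6]
tool_rot: [-3.141, -0.0, 1.571]
force: [-1.0, -0.6, 2.3]
width: 0.1
gripper_force: 1.0
```

Emit:
{"method": "move_arm", "body": {
  "steps": [
    [0, 0, 0, -0.001, 0, -0.007, 0],
    [0, 0, 0, -0.001, 0, -0.006, 0],
    [0, 0, 0, 0, 0, -0.005, 0],
    [0, 0, 0, 0, 0, -0.003, 0],
    [0, 0, 0, 0, 0, 0, 0]
  ]
}}

```text
clock: 4.4
eef_pos: [484.1, 53.0, 104.9]
tool_rot: [-3.142, -0.0, 1.571]
force: [-0.4, -0.3, 0.1]
width: 0.1
gripper_force: 0.0
```

Emit:
{"method": "move_arm", "body": {
  "steps": [
    [0, 0, 0, 0, 0, -0.003, 0],
    [0, 0, 0, 0, 0, -0.003, 0],
    [0, 0, 0, 0, 0, -0.002, 0],
    [0, 0, 0, 0, 0, -0.001, 0],
    [0, 0, 0, 0, 0, 0, 0]
  ]
}}

```text
clock: 4.9
eef_pos: [484.0, 53.0, 96.2]
tool_rot: [-3.142, 0.0, 1.571]
force: [-0.9, -0.2, -0.0]
width: 0.0
gripper_force: 0.1
```

Emit:
{"method": "move_arm", "body": {
  "steps": [
    [0, 0, 0, 0, 0, -0.002, 0],
    [0, 0, 0, 0, 0, -0.001, 0],
    [0, 0, 0, 0, 0, 0, 0]
  ]
}}

```text
clock: 5.2
eef_pos: [484.3, 53.3, 94.4]
tool_rot: [3.141, -0.0, 1.571]
force: [-2.6, 0.7, 14.3]
width: 0.3
gripper_force: 7.3
```

Run:
```python
from h import *
st()
im,d=eyes.get_image('side'); cv2.imwrite('pics/s1.png',cv2.resize(im[130:280,150:300],None,fx=4,fy=4))
for k in ['lid_edge','lid_mid','lid_hinge']:
    print(k,[(np.round(w('side',r['location'])),round(r['confidence'],2)) for r in finder.pinpoint('side',k)[:3]])
```

```text
5.2 [484.3  53.3  94.4] [ 3.141 -0.     1.571] F [-2.6  0.7 14.3] w 0.3 [-0.18  0.62  0.02  2.09 -0.03  0.43 -0.14]
lid_edge []
lid_mid [(array([561.,  45.,  92.]), 0.75)]
lid_hinge [(array([682.,  30.,  81.]), 0.79), (array([451.,  60.,  92.]), 0.7)]
```

View pics/s1.png

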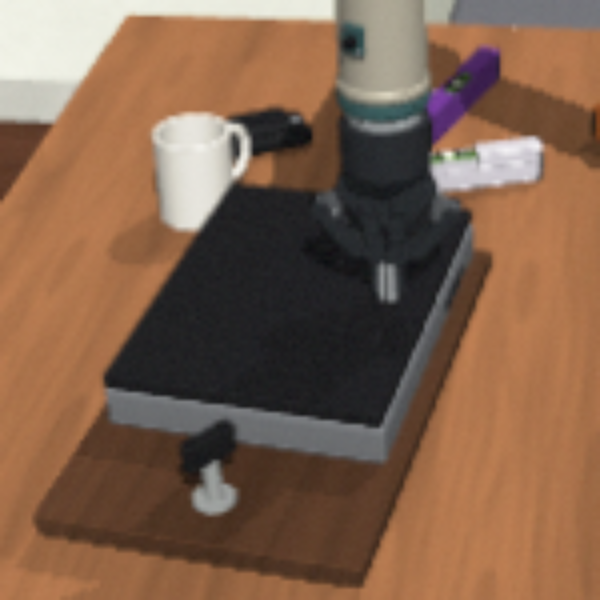

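The lid is closed: it lies flat, and contact read 14 N at z 94. Next is the level.

Emit:
{"method": "move_arm", "body": {
  "steps": [
    [0, 0, 0, 0, 0, 0.03, 0],
    [0, 0, -8, 0, -0.035, 0.03, 0.02],
    [0, 0, -8, 0, -0.046, 0.01, 0.06],
    [0, 0, -8, 0, -0.046, 0, 0.06],
    [0, 0, -8, 0, -0.046, 0, 0.06]
  ]
}}

```text
clock: 5.9
eef_pos: [484.7, -121.6, 164.1]
tool_rot: [3.139, -0.001, 1.007]
force: [-0.2, 0.4, -1.1]
width: 58.1
gripper_force: 0.0
```

Emit:
{"method": "move_arm", "body": {
  "steps": [
    [0, 0, -8, 0, -0.046, 0, 0.06],
    [0, 0, -8, 0, -0.046, 0, 0.06],
    [0, 0, -8, 0, -0.046, 0, 0.06],
    [0, 0, -8, -0.004, -0.046, 0, 0.06],
    [0, 0, -6, -0.003, -0.014, 0, 0.06]
  ]
}}

```text
clock: 6.4
eef_pos: [475.8, -324.8, 163.7]
tool_rot: [3.136, 0.001, 0.338]
force: [-0.1, 0.0, -0.2]
width: 60.0
gripper_force: 0.0
```

```bash
cat >> h.py <<'E'
def fitlevel(n,z,pick,tol=7):
    im,d=eyes.get_image(n)
    for r in finder.cut_out(n,'level'):
        m=r['mask']; v,u=np.nonzero(m&(d>0))
        P=np.array([px2w(n,a,b,d[b,a]) for a,b in zip(u,v)]); T=P[np.abs(P[:,2]-z)<tol]
        if len(T)<20: continue
        rc=cv2.minAreaRect(T[:,:2].astype(np.float32)); e=np.linalg.svd(T[:,:2]-T[:,:2].mean(0),full_matrices=False)[2][0]
        print('level',round(r['confidence'],2),len(T),np.round(rc[0],1),np.round(rc[1],1),'ang',round(np.degrees(np.arctan(e[1]/e[0])),1),'z',T[:,2].mean().round(1),im[m].mean(0).round())
    return im,d
E
python3 - <<'E'
from h import *
st()
im,d=fitlevel('wrist',40,None); cv2.imwrite('pics/w1.png',im)
print([(np.round(w('wrist',r['location'])),round(r['confidence'],2)) for r in finder.pinpoint('wrist','level')[:3]])
E
```

```text
6.4 [ 475.8 -324.8  163.7] [3.136e+00 1.000e-03 3.380e-01] F [-0.1  0.  -0.2] w 60.0 [ 0.33  0.63  0.35  1.81 -0.29  0.75 -0.41]Traceback (most recent call last):
  File "<stdin>", line 3, in <module>
  File "h.py", line 21, in fitlevel
    P=np.array([px2w(n,a,b,d[b,a]) for a,b in zip(u,v)]); T=P[np.abs(P[:,2]-z)<tol]
                ~~~~^^^^^^^^^^^^^^
  File "h.py", line 11, in px2w
    c,M,t=cam(n); K=np.array([[c['fx'],0,c['cx']],[0,c['fy'],c['cy']],[0,0,1]])
          ~~~^^^
  File "h.py", line 5, in cam
    c=eyes.calibration(n); a=np.array(c['attitude'],float)
ValueError: time passes only in moves, steps and waits
```

```bash
cat > h2.py <<'E'
from h import *
def pts(n,u,v,d):
    c,M,t=cam(n); K=np.array([[c['fx'],0,c['cx']],[0,c['fy'],c['cy']],[0,0,1]])
    q=cv2.undistortPoints(np.stack([u,v],1).astype(float)[:,None],K,np.array(c['distortion']))[:,0]
    z=d[v,u]; return np.c_[q[:,0]*z,q[:,1]*z,z]@M.T+t
def fit(n,name,z,tol=7):
    im,d=eyes.get_image(n)
    for r in finder.cut_out(n,name):
        m=r['mask']; v,u=np.nonzero(m&(d>0)); P=pts(n,u,v,d); T=P[np.abs(P[:,2]-z)<tol]
        if len(T)<20: continue
        rc=cv2.minAreaRect(T[:,:2].astype(np.float32)); e=np.linalg.svd(T[:,:2]-T[:,:2].mean(0),full_matrices=False)[2][0]
        print(name,round(r['confidence'],2),len(T),np.round(rc[0],1),np.round(rc[1],1),'ang',round(np.degrees(np.arctan(e[1]/e[0])),1),'z',T[:,2].mean().round(1),im[m].mean(0).round())
    return im,d
E
python3 - <<'E'
from h2 import *
im,d=fit('wrist','level',40); cv2.imwrite('pics/w1.png',im); st()
print([(np.round(w('wrist',r['location'])),round(r['confidence'],2)) for r in finder.pinpoint('wrist','level')[:3]])
E
```

```text
level 0.82 127 [ 321.2 -441.7] [16.6 14.6] ang 47.5 z 36.9 [ 16.  50. 105.]
level 0.79 4487 [ 474.5 -312.5] [199.4  26.5] ang 20.6 z 37.7 [208. 217. 211.]
level 0.56 3594 [ 488.5 -489.1] [199.9  26.5] ang 72.7 z 37.1 [151.  68. 116.]
6.6 [ 477.2 -316.7  162.9] [-3.14  -0.     0.352] F [-0.  -0.2  0. ] w 60.0 [ 0.32  0.63  0.34  1.81 -0.29  0.75 -0.4 ]
[(array([ 477., -306.,    1.]), 0.59), (array([ 490., -489.,   -6.]), 0.59)]
```

View pics/w1.png

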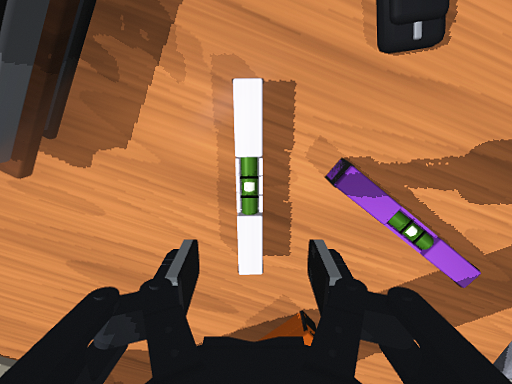

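Wrist view: the white level stands upright along the image's vertical, centred near (249,176), between the open fingers, with its bubble mid-vial. The purple one, around (400,220), is clear. I descend and grip.

Emit:
{"method": "move_arm", "body": {
  "steps": [
    [0, 0, 0, -0.001, 0.002, -0.045, 0.06],
    [0, 0, 0, 0, 0, -0.045, 0.06],
    [0, 0, 0, 0, 0, -0.04, 0.06],
    [0, 0, 0, 0, 0, -0.022, 0.06],
    [0, 0, 0, 0, 0, 0, 0.06]
  ]
}}

```text
clock: 7.15
eef_pos: [474.9, -312.1, 8.4]
tool_rot: [-3.135, 0.003, 0.353]
force: [-1.3, 0.4, 0.1]
width: 60.1
gripper_force: 0.0
```

Emit:
{"method": "move_arm", "body": {
  "steps": [
    [0, 0, 0, 0, 0, 0, 0.02],
    [0, 0, 0, 0, 0, 0, 0.015],
    [0, 0, 0, 0, 0, 0, 0.015],
    [0, 0, 0, 0, 0, 0, 0.015],
    [0, 0, 0, 0, 0, 0, 0.015]
  ]
}}

```text
clock: 7.65
eef_pos: [477.6, -316.5, 13.3]
tool_rot: [3.139, -0.003, 0.35]
force: [0.5, 1.1, 8.0]
width: 25.0
gripper_force: 60.6
```

Emit:
{"method": "move_arm", "body": {
  "steps": [
    [0, 0, 0, 0, 0, 0.02, 0.015],
    [0, 0, 0, 0, 0, 0.045, 0.015],
    [0, 0, 0, 0, 0.01, 0.045, 0.015],
    [0, 0, 8, 0, 0.03, 0.04, 0.015],
    [0, 0, 8, 0, 0.04, 0.02, 0.015]
  ]
}}

```text
clock: 8.15
eef_pos: [477.0, -238.1, 185.1]
tool_rot: [3.135, -0.002, 0.63]
force: [1.9, 0.8, -2.9]
width: 25.0
gripper_force: 59.8
```

Run:
```python
from h2 import *
st()
for n in ['side','scene']:
    im,d=eyes.get_image(n)
    for r in finder.cut_out(n,'lid')[:1]:
        m=cv2.erode(r['mask'].astype(np.uint8),np.ones((3,3)))>0; v,u=np.nonzero(m&(d>0)); P=pts(n,u,v,d)
        zz=np.median(P[:,2]); T=P[np.abs(P[:,2]-zz)<12]
        A=np.c_[T[:,:2],np.ones(len(T))]; co=np.linalg.lstsq(A,T[:,2],rcond=None)[0]
        rs=np.abs(A@co-T[:,2]); T=T[rs<3]; A=A[rs<3]; co=np.linalg.lstsq(A,T[:,2],rcond=None)[0]
        print(n,r['confidence'],len(T),cv2.minAreaRect(T[:,:2].astype(np.float32)),'slope',co, 'zmid',co@[563,43,1])
    for r in finder.cut_out(n,'foot_knob')[:2]:
        v,u=np.nonzero(r['mask']&(d>0)); P=pts(n,u,v,d); T=P[P[:,2]>86]
        if len(T)>5: print('knob',r['confidence'],len(T),T.mean(0).round(1),T.max(0).round(),T.min(0).round(),cv2.minAreaRect(T[:,:2].astype(np.float32)))
    print('grip',[(np.round(w(n,r['location'])),round(r['confidence'],2)) for r in finder.pinpoint(n,'foot_grip')[:3]])
```

```text
8.15 [ 477.  -238.1  185.1] [ 3.135e+00 -2.000e-03  6.300e-01] F [ 1.9  0.8 -2.9] w 25.0 [ 0.21  0.54  0.29  1.91 -0.22  0.72 -0.31]
side 0.65 2950 ((562.560546875, 48.6270751953125), (321.887939453125, 232.23768615722656), 82.79393005371094) slope [-4.28207507e-03 -3.11189134e-02  9.93460372e+01] zmid 95.5971156388077
knob 0.42 95 [592.9 278.   98.3] [613. 298. 107.] [577. 257.  87.] ((593.953369140625, 275.7662658691406), (43.744537353515625, 19.482364654541016), 50.586307525634766)
grip [(array([591., 275.,  93.]), 0.46), (array([594., 269.,  40.]), 0.24)]
scene 0.93 5280 ((571.2432861328125, 42.39091491699219), (316.1958312988281, 234.98109436035156), 82.6629867553711) slope [-3.17864345e-03 -2.79559891e-02  9.80003101e+01] zmid 95.00862630693781
grip [(array([592., 273.,  93.]), 0.67)]
```

Emit:
{"method": "move_arm", "body": {
  "steps": [
    [0, 0, 8, 0.013, 0.045, 0, 0.015],
    [0, 0, 8, 0.013, 0.045, 0, 0.015],
    [0, 0, 8, 0.013, 0.045, 0, 0.015],
    [0, 0, 8, 0.013, 0.045, 0, 0.015],
    [0, 0, 8, 0.013, 0.045, 0, 0.015]
  ]
}}

```text
clock: 9.05
eef_pos: [541.1, -10.5, 180.5]
tool_rot: [-3.141, 0.001, 1.33]
force: [1.1, 0.3, -2.4]
width: 25.3
gripper_force: 59.9
```

Emit:
{"method": "move_arm", "body": {
  "steps": [
    [0, 0, 6.6, 0.013, 0.04, -0.01, 0.015],
    [-1.65, 0.2, 0, 0.01, 0.017, -0.02, 0.015],
    [0, 0, 0, 0, 0, -0.02, 0.015],
    [0, 0, 0, 0, 0, -0.01, 0.015],
    [0, 0, 0, 0, 0, 0, 0.015]
  ]
}}

```text
clock: 9.55
eef_pos: [562.4, 44.2, 119.3]
tool_rot: [-3.137, 0.031, 1.44]
force: [0.0, -0.1, -3.3]
width: 24.8
gripper_force: 59.9
```

Emit:
{"method": "move_arm", "body": {
  "steps": [
    [0, 0, 0, 0.001, 0, -0.004, 0.015],
    [0, 0, 0, 0.001, 0, -0.003, 0.015],
    [0, 0, 0, 0, 0, -0.002, 0.015],
    [0, 0, 0, 0, 0, -0.001, 0.015],
    [0, 0, 0, 0, 0, 0, 0.015]
  ]
}}

```text
clock: 10.05
eef_pos: [566.1, 45.9, 111.5]
tool_rot: [3.141, 0.029, 1.441]
force: [0.3, -0.1, -2.9]
width: 25.4
gripper_force: 59.9
```

Emit:
{"method": "move_arm", "body": {
  "steps": [
    [0, 0, 0, 0, 0, -0.002, 0.015],
    [0, 0, 0, 0, 0, -0.001, 0.015],
    [0, 0, 0, 0, 0, 0, 0.015]
  ]
}}

```text
clock: 10.35
eef_pos: [566.0, 46.1, 108.3]
tool_rot: [3.141, 0.029, 1.442]
force: [-0.9, -1.5, -2.7]
width: 25.1
gripper_force: 60.0
```

Emit:
{"method": "move_arm", "body": {
  "steps": [
    [0, 0, 0, 0, 0, -0.001, 0.015],
    [0, 0, 0, 0, 0, 0, 0.015]
  ]
}}

```text
clock: 10.55
eef_pos: [566.2, 46.2, 108.0]
tool_rot: [3.141, 0.029, 1.442]
force: [-1.6, 0.5, 3.4]
width: 25.3
gripper_force: 61.0
```

Emit:
{"method": "move_arm", "body": {
  "steps": [
    [0, 0, 0, 0, 0, -0.001, 0.015],
    [0, 0, 0, 0, 0, 0, 0.015]
  ]
}}

```text
clock: 10.75
eef_pos: [566.2, 46.3, 107.7]
tool_rot: [3.141, 0.028, 1.442]
force: [-2.5, 0.2, 9.8]
width: 25.2
gripper_force: 61.9
```

Emit:
{"method": "move_arm", "body": {
  "steps": [
    [0, 0, 0, 0, 0, 0.001, 0.03],
    [0, 0, 0, 0, 0, 0, 0.05],
    [0, 0, 0, 0, 0, 0, 0.055],
    [0, 0, 0, 0, 0, 0.02, 0.055],
    [0, 0, 0, 0, 0, 0.045, 0.055]
  ]
}}

```text
clock: 11.25
eef_pos: [563.3, 45.8, 169.7]
tool_rot: [-3.134, 0.031, 1.442]
force: [1.1, 0.6, 0.5]
width: 54.9
gripper_force: 0.0
```

Emit:
{"method": "move_arm", "body": {
  "steps": [
    [1.65, -0.2, 0, 0, 0.02, 0.04, 0.055],
    [0, 0, -8, 0.005, 0.045, 0, 0.055],
    [0, 0, -8, 0.005, 0.045, 0, 0.055],
    [0, 0, -8, 0.007, 0.045, 0, 0.055],
    [0, 0, -8, 0.005, 0.045, 0, 0.055]
  ]
}}

```text
clock: 11.75
eef_pos: [588.3, 247.7, 212.4]
tool_rot: [3.141, -0.0, 0.877]
force: [0.6, -1.5, 0.9]
width: 54.8
gripper_force: 0.0
```

Run:
```python
from h2 import *
st()
im,d=fit('wrist','foot_knob',106,9); cv2.imwrite('pics/w2.png',im);st()
print([(np.round(w('wrist',r['location'])),round(r['confidence'],2)) for r in finder.pinpoint('wrist','foot_grip')[:3]])
fit('scene','level',133,9)
```

```text
11.75 [588.3 247.7 212.4] [ 3.141 -0.     0.877] F [ 0.6 -1.5  0.9] w 54.8 [-0.59  0.64  0.25  1.58 -0.18  0.94 -0.98]
foot_knob 0.6 743 [590.7 283.7] [45.8 13.6] ang 51.0 z 101.1 [66. 61. 61.]
11.85 [586.5 256.4 211.3] [-3.138 -0.004  0.892] F [-1.5  0.2 -0.4] w 55.1 [-0.59  0.64  0.24  1.58 -0.18  0.94 -0.97]
[(array([589., 278.,  89.]), 0.64)]
level 0.59 507 [568.4  41.9] [201.   29.4] ang 83.3 z 132.3 [185. 186. 188.]
```

View pics/w2.png

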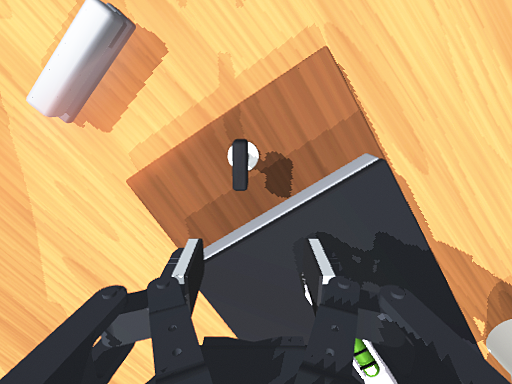

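Emit:
{"method": "move_arm", "body": {
  "steps": [
    [0, 0, 0, 0, 0.012, -0.03, 0.055],
    [0, 0, 0, 0, 0, 0, 0.055],
    [0, 0, 0, 0, 0, 0, 0.055]
  ]
}}

```text
clock: 12.3
eef_pos: [587.9, 256.1, 182.2]
tool_rot: [-3.141, 0.002, 0.882]
force: [0.6, 0.6, 0.4]
width: 55.0
gripper_force: 0.0
```

Run:
```python
from h2 import *
st()
im,d=fit('wrist','foot_knob',102,9);st()
print([(np.round(w('wrist',r['location'])),round(r['confidence'],2)) for r in finder.pinpoint('wrist','foot_grip')[:3]])
```

```text
12.3 [587.9 256.1 182.2] [-3.141e+00  2.000e-03  8.820e-01] F [0.6 0.6 0.4] w 55.0 [-0.59  0.68  0.24  1.6  -0.19  0.89 -0.98]
foot_knob 0.76 930 [594.8 275.1] [45.1 14.1] ang 50.5 z 102.9 [65. 59. 58.]
foot_knob 0.54 4230 [626.1  79.4] [182.1 296.5] ang -65.8 z 94.4 [56. 49. 48.]
12.4 [589.  256.4 183.4] [ 3.14e+00 -1.00e-03  8.81e-01] F [-1.1 -1.  -0.1] w 54.8 [-0.59  0.68  0.24  1.6  -0.19  0.89 -0.98]
[(array([593., 273.,  92.]), 0.91)]
```

Emit:
{"method": "move_arm", "body": {
  "steps": [
    [0, 0, 0, 0.006, 0.018, -0.015, 0.05],
    [0, 0, 0, 0, 0, -0.04, 0.05],
    [0, 0, 0, 0, 0, -0.04, 0.05],
    [0, 0, 0, 0, 0, -0.014, 0.05],
    [0, 0, 0, 0, 0, 0, 0.03]
  ]
}}

```text
clock: 12.95
eef_pos: [593.1, 274.9, 72.0]
tool_rot: [-3.14, 0.003, 0.882]
force: [-0.6, 0.8, 0.6]
width: 36.8
gripper_force: 0.0
```

Emit:
{"method": "move_arm", "body": {
  "steps": [
    [0, 0, 0, 0, 0, 0, 0.02],
    [0, 0, 0, 0, 0, 0, 0.005],
    [0, 0, 0, 0, 0, 0, 0.005],
    [0, 0, 0, 0, 0, 0, 0.005]
  ]
}}

```text
clock: 13.35
eef_pos: [595.8, 276.3, 75.2]
tool_rot: [3.139, -0.004, 0.883]
force: [1.2, 0.1, 2.6]
width: 12.7
gripper_force: 62.6
```

Emit:
{"method": "move_arm", "body": {
  "steps": [
    [0, 0, -4, 0, 0, 0.0005, 0.005],
    [0, 0, -7, 0, 0, 0.001, 0.005],
    [0, 0, -7, 0, -0.001, 0.001, 0.005],
    [0, 0, -7, 0, 0, 0.001, 0.005],
    [0, 0, -7, 0, 0, 0.001, 0.005]
  ]
}}

```text
clock: 13.85
eef_pos: [596.9, 273.7, 79.5]
tool_rot: [3.139, -0.005, 0.321]
force: [2.9, -3.9, 0.5]
width: 12.7
gripper_force: 62.7
```

Emit:
{"method": "move_arm", "body": {
  "steps": [
    [0, 0, -7, 0, -0.001, 0.001, 0.005],
    [0, 0, -7, 0, 0, 0.001, 0.005],
    [0, 0, -7, 0, 0, 0.001, 0.005],
    [0, 0, -7, 0, 0, 0.001, 0.005],
    [0, 0, 0, 0, 0, 0, 0.005]
  ]
}}

```text
clock: 14.35
eef_pos: [596.5, 271.1, 83.1]
tool_rot: [3.139, -0.006, -0.168]
force: [2.2, -5.3, 2.0]
width: 13.2
gripper_force: 62.5
```

```bash
cat > b.py <<'E'
from h2 import *
import sys
st()
for n in ['side','scene']:
    im,d=eyes.get_image(n)
    ms=[r for r in finder.cut_out(n,'lid') ][:1]
    if ms:
        m=cv2.erode(ms[0]['mask'].astype(np.uint8),np.ones((3,3)))>0; v,u=np.nonzero(m&(d>0)); P=pts(n,u,v,d)
        T=P[np.abs(P[:,2]-np.median(P[:,2]))<12]
        for _ in range(3):
            A=np.c_[T[:,:2],np.ones(len(T))]; co=np.linalg.lstsq(A,T[:,2],rcond=None)[0]; T=T[np.abs(A@co-T[:,2])<2.5]
        print(n,'lid slope',co.round(4),len(T))
    # green vial / bubble
    r=[q for q in finder.cut_out(n,'level')]
    for q in r:
        v,u=np.nonzero(q['mask']&(d>0)); P=pts(n,u,v,d)
        if len(P)<30 or np.median(P[:,2])<80: continue
        b=im[v,u].astype(int); g=(b[:,1]-b[:,0]>25)&(b[:,1]-b[:,2]>15); a=np.array([.125,.992])
        s=(P[:,:2]-[568,43])@a
        print(n,'s range',s.min().round(),s.max().round(),'green',g.sum(),s[g].min().round() if g.any() else '',s[g].max().round() if g.any() else '')
        x,y,ww,hh=cv2.boundingRect(np.c_[u,v].astype(np.int32)); c=im[max(y-3,0):y+hh+3,max(x-3,0):x+ww+3]
        cv2.imwrite(f'pics/b_{n}_{sys.argv[1]}.png',cv2.resize(c,None,fx=8,fy=8,interpolation=cv2.INTER_CUBIC)); print(c.shape)
im,d=eyes.get_image('wrist'); cv2.imwrite(f'pics/bw_{sys.argv[1]}.png',im)
E
python3 b.py 1
```

```text
14.35 [596.5 271.1  83.1] [ 3.139 -0.006 -0.168] F [ 2.2 -5.3  2. ] w 13.2 [-0.75  0.87  0.49  1.63 -0.53  0.78 -1.76]
side lid slope [-2.700000e-03 -1.300000e-02  1.003925e+02] 1492
side s range -104.0 102.0 green 28 -26.0 24.0
(45, 31, 3)
scene s range -104.0 132.0 green 44 -30.0 28.0
(43, 65, 3)
scene s range -161.0 216.0 green 0  
(96, 135, 3)
```

```bash
cat > p.py <<'E'
from h2 import *
# profile of the vial along s for a camera; centre from level fit
def prof(n,z=134):
    im,d=eyes.get_image(n); c,M,t=cam(n); K=np.array([[c['fx'],0,c['cx']],[0,c['fy'],c['cy']],[0,0,1]])
    best=None
    for q in finder.cut_out(n,'level'):
        v,u=np.nonzero(q['mask']&(d>0)); P=pts(n,u,v,d)
        if len(P)<30 : continue
        T=P[np.abs(P[:,2]-z)<8]; 
        if len(T)<30: continue
        b=im[q['mask']]
        rc=cv2.minAreaRect(T[:,:2].astype(np.float32)); print(n,'fit',np.round(rc[0],1),np.round(rc[1],1),len(T))
        if best is None and max(rc[1])>170 and min(rc[1])<45: best=rc[0]; zz=np.median(T[:,2])
    if best is None: print('no'); return
    a=np.array([.125,.992,0]); nrm=np.array([.992,-.125,0]); s=np.arange(-40,41,2)
    out=[]
    for o in (-4,0,4):
        W=np.array([best[0],best[1],zz])+s[:,None]*a+o*nrm
        uv=cv2.projectPoints(W,cv2.Rodrigues(M.T)[0],-M.T@t,K,np.array(c['distortion']))[0][:,0].astype(np.float32)
        out.append(cv2.remap(im,uv[:,:1],uv[:,1:],cv2.INTER_LINEAR)[:,0].astype(int))
    for o in out: print('R',' '.join(f'{x[2]:3d}' for x in o)); 
    print('s',' '.join(f'{x:3d}' for x in s))
if __name__=='__main__':
    st()
    for n in ['side','scene']: prof(n)
E
python3 p.py
```

```text
14.7 [596.5 271.1  83.2] [ 3.139 -0.005 -0.166] F [ 1.4 -5.3  3. ] w 13.1 [-0.75  0.87  0.49  1.63 -0.53  0.78 -1.76]
side fit [565.2  45. ] [201.8  28.7] 276
R 232 222 210 196 171 141 115  93  82  71  63  69  85 111 140 148 157 158 142 118  95  75  65  56  48  52  58  66  73  80  88 104 137 173 203 215 221 227 230 230 231
R 236 220 203 184 161 138 117  97  87  75  59  63 103 143 184 188 184 165 145 113  88  67  61  58  56  57  63  68  75  87  98 106 131 161 194 214 220 226 230 230 230
R 233 225 211 198 187 168 150 136 122 109  94  80 106 126 135 128 125 130 136 126 110  96  90  93  95 100 104 107 112 120 134 147 162 186 204 219 223 225 227 229 229
s -40 -38 -36 -34 -32 -30 -28 -26 -24 -22 -20 -18 -16 -14 -12 -10  -8  -6  -4  -2   0   2   4   6   8  10  12  14  16  18  20  22  24  26  28  30  32  34  36  38  40
scene fit [568.6  40.3] [200.8  30.1] 537
R 255 255 255 255 255 253 223 190 155 137 142 147 144 151 154 171 196 224 237 209 176 153 145 138 127 126 134 150 155 157 158 155 155 159 189 222 246 255 255 255 255
R 255 255 255 255 255 253 215 168 137 127 127 129 142 154 169 195 230 242 240 207 164 139 124 122 119 112 113 126 134 132 130 135 138 146 174 219 243 254 255 255 255
R 255 255 255 255 255 246 209 154 118 112 116 114 120 134 153 165 188 200 179 150 126 120 116 105  97 101 100 111 121 124 116 118 123 139 163 213 245 254 255 255 255
s -40 -38 -36 -34 -32 -30 -28 -26 -24 -22 -20 -18 -16 -14 -12 -10  -8  -6  -4  -2   0   2   4   6   8  10  12  14  16  18  20  22  24  26  28  30  32  34  36  38  40
```

View pics/bw_1.png

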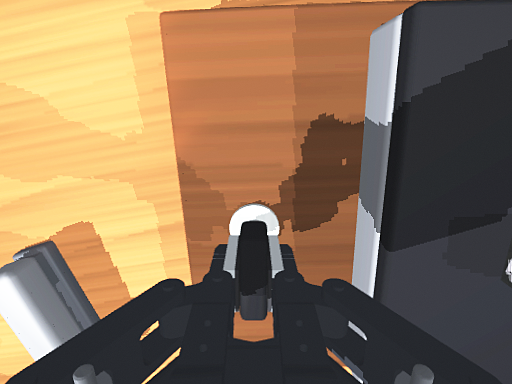

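The profile reads the bubble about 7–8 mm right of the vial's centre and possibly still settling. The wrist view shows the bar still gripped at (255,260). I turn on another 21°.

Emit:
{"method": "move_arm", "body": {
  "steps": [
    [0, 0, -5, 0, 0, 0.0007, 0.005],
    [0, 0, -6, 0, 0, 0.001, 0.005],
    [0, 0, -6, 0, -0.001, 0.001, 0.005],
    [0, 0, -4, 0, 0, 0.0005, 0.005],
    [0, 0, 0, 0, 0, 0, 0.005]
  ]
}}

```text
clock: 15.4
eef_pos: [596.0, 269.2, 85.9]
tool_rot: [3.139, -0.006, -0.534]
force: [0.4, -6.8, 1.6]
width: 12.8
gripper_force: 62.3
```

Emit:
{"method": "move_arm", "body": {
  "steps": [
    [0, 0, 0, 0, 0, 0, 0.005],
    [0, 0, 0, 0, 0, 0, 0.005],
    [0, 0, 0, 0, 0, 0, 0.005],
    [0, 0, 0, 0, 0, 0, 0.005],
    [0, 0, 0, 0, 0, 0, 0.005]
  ]
}}

```text
clock: 15.9
eef_pos: [596.0, 269.2, 86.0]
tool_rot: [3.14, -0.005, -0.533]
force: [1.6, -6.4, 1.1]
width: 12.9
gripper_force: 62.3
```

```bash
python3 p.py
```

```text
15.9 [596.  269.2  86. ] [ 3.14  -0.005 -0.533] F [ 1.6 -6.4  1.1] w 12.9 [-0.8   0.89  0.59  1.63 -0.62  0.82 -2.04]
side fit [565.6  41.8] [202.8  28.4] 283
R 230 231 231 218 199 178 158 133 109  83  69  61  53  47  71 104 147 181 196 209 217 197 173 147 118  91  70  57  63  68  72  96 126 153 178 195 213 225 227 229 230
R 229 229 228 220 198 178 158 139 120 103  86  75  66  53  77 121 166 191 184 183 182 163 138 110  86  72  62  57  64  71  77  93 123 157 191 207 219 228 230 230 229
R 227 225 223 221 205 190 179 172 161 152 144 128 112  97  92 106 112 120 129 132 130 117 102  89  79  82  87  93 102 112 123 135 166 191 210 219 222 226 228 227 227
s -40 -38 -36 -34 -32 -30 -28 -26 -24 -22 -20 -18 -16 -14 -12 -10  -8  -6  -4  -2   0   2   4   6   8  10  12  14  16  18  20  22  24  26  28  30  32  34  36  38  40
scene fit [568.2  38.8] [201.5  28.5] 508
R 255 255 255 255 255 254 243 211 177 151 152 154 151 141 133 121 152 189 226 239 240 235 218 182 138 127 125 135 140 153 155 150 136 140 154 196 236 249 255 255 255
R 255 255 255 255 255 254 239 189 137 125 122 122 121 114 108 117 165 228 248 255 253 242 201 157 115  93  96 107 121 124 124 127 126 129 143 185 230 248 255 255 255
R 255 255 255 255 255 251 231 182 128 113 108 106  99  94  91 108 153 197 229 241 222 197 163 112  92  83  90  98 104 108 109 109 109 115 134 180 228 251 255 255 255
s -40 -38 -36 -34 -32 -30 -28 -26 -24 -22 -20 -18 -16 -14 -12 -10  -8  -6  -4  -2   0   2   4   6   8  10  12  14  16  18  20  22  24  26  28  30  32  34  36  38  40
```

Emit:
{"method": "move_arm", "body": {
  "steps": [
    [0, 0, -4, 0, 0, 0.0005, 0.005],
    [0, 0, -4, 0, 0, 0.0005, 0.005],
    [0, 0, 0, 0, 0, 0, 0.005],
    [0, 0, 0, 0, 0, 0, 0.02],
    [0, 0, 0, 0, 0, 0, 0.05]
  ]
}}

```text
clock: 16.6
eef_pos: [593.6, 273.9, 86.2]
tool_rot: [-3.141, 0.001, -0.67]
force: [1.0, 0.4, 0.5]
width: 33.5
gripper_force: 0.0
```

Emit:
{"method": "move_arm", "body": {
  "steps": [
    [0, 0, 0, 0, 0, 0, 0.055],
    [0, 0, 0, 0, 0, 0.02, 0.055],
    [0, 0, 0, 0, 0, 0.045, 0.055],
    [0, 0, 8, 0, 0, 0.045, 0.055],
    [0, 0, 8, 0, -0.02, 0.02, 0.055]
  ]
}}

```text
clock: 17.1
eef_pos: [595.4, 257.4, 219.9]
tool_rot: [-3.136, -0.003, -0.379]
force: [0.5, 0.7, 0.2]
width: 55.6
gripper_force: 0.0
```

Emit:
{"method": "move_arm", "body": {
  "steps": [
    [0, 0, 8, -0.006, -0.045, 0, 0],
    [0, 0, 7.5, -0.006, -0.045, 0, 0],
    [0, 0, 0, -0.006, -0.045, 0, 0],
    [0, 0, 0, -0.006, -0.045, 0, 0],
    [0, 0, 0, -0.004, -0.034, 0, 0]
  ]
}}

```text
clock: 17.6
eef_pos: [565.3, 36.4, 216.6]
tool_rot: [3.142, -0.0, -0.122]
force: [0.1, 0.1, 0.2]
width: -0.0
gripper_force: 0.0
```

Emit:
{"method": "move_arm", "body": {
  "steps": [
    [0, 0, 0, 0, 0, 0, 0],
    [0, 0, 0, 0, 0, 0, 0],
    [0, 0, 0, 0, 0, 0, 0]
  ]
}}

```text
clock: 17.9
eef_pos: [566.2, 40.9, 215.9]
tool_rot: [-3.14, 0.0, -0.118]
force: [-0.5, 0.1, 0.9]
width: -0.1
gripper_force: 0.0
```

Run:
```python
from h2 import *
st()
im,d=fit('wrist','level',134,9); cv2.imwrite('pics/w3.png',im); st()
```

```text
17.9 [566.2  40.9 215.9] [-3.14   0.    -0.118] F [-0.5  0.1  0.9] w -0.1 [-0.48  0.59  0.57  1.78 -0.4   0.89 -1.42]
level 0.65 7648 [565.6  39.6] [200.3  27.6] ang 82.7 z 135.9 [211. 220. 213.]
18.0 [566.1  41.  215.8] [-3.141  0.    -0.117] F [-0.4 -0.4 -0.3] w 0.2 [-0.48  0.59  0.57  1.78 -0.4   0.89 -1.42]
```

View pics/w3.png

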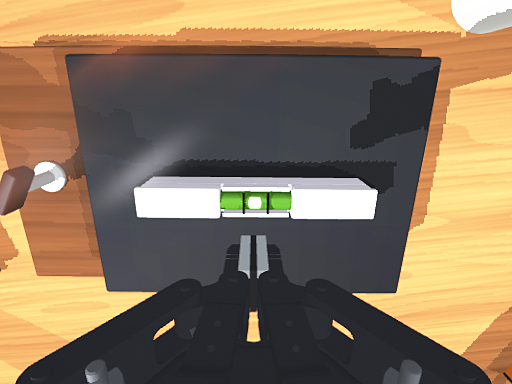

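The wrist view shows the bubble at (255,202), centred between the black lines at columns 244 and 267, with the level in the middle of the lid. Now I press.

Emit:
{"method": "move_arm", "body": {
  "steps": [
    [0, 0, 0, 0, -0.001, -0.035, 0],
    [0, 0, 0, 0, 0, -0.022, 0],
    [0, 0, 0, 0, 0, -0.011, 0],
    [0, 0, 0, 0, 0, -0.004, 0],
    [0, 0, 0, 0, 0, 0, 0]
  ]
}}

```text
clock: 18.5
eef_pos: [566.2, 38.4, 144.0]
tool_rot: [3.141, 0.0, -0.12]
force: [-0.3, -1.1, -0.1]
width: -0.1
gripper_force: 0.0
```

Emit:
{"method": "move_arm", "body": {
  "steps": [
    [0, 0, 0, 0, 0, -0.002, 0],
    [0, 0, 0, 0, 0, 0, 0]
  ]
}}

```text
clock: 18.7
eef_pos: [566.6, 38.1, 142.7]
tool_rot: [-3.141, -0.001, -0.12]
force: [0.1, 0.3, -0.3]
width: 0.2
gripper_force: 0.0
```

Emit:
{"method": "move_arm", "body": {
  "steps": [
    [0, 0, 0, 0, 0, -0.0015, 0],
    [0, 0, 0, 0, 0, 0, 0],
    [0, 0, 0, 0, 0, 0, 0]
  ]
}}

```text
clock: 19.0
eef_pos: [566.1, 38.0, 140.7]
tool_rot: [-3.141, -0.0, -0.12]
force: [-1.3, -0.4, -0.5]
width: -0.2
gripper_force: 0.0
```

Emit:
{"method": "move_arm", "body": {
  "steps": [
    [0, 0, 0, 0, 0, -0.001, 0],
    [0, 0, 0, 0, 0, 0, 0],
    [0, 0, 0, 0, 0, 0, 0]
  ]
}}

```text
clock: 19.3
eef_pos: [566.1, 38.0, 139.6]
tool_rot: [-3.142, -0.0, -0.121]
force: [0.3, -0.4, 1.4]
width: -0.0
gripper_force: 0.5
```

Emit:
{"method": "move_arm", "body": {
  "steps": [
    [0, 0, 0, 0, 0, -0.001, 0],
    [0, 0, 0, 0, 0, 0, 0],
    [0, 0, 0, 0, 0, 0, 0]
  ]
}}

```text
clock: 19.6
eef_pos: [566.3, 38.1, 139.3]
tool_rot: [-3.141, -0.001, -0.12]
force: [-2.3, 0.2, 8.1]
width: -0.1
gripper_force: 3.7
```

Emit:
{"method": "move_arm", "body": {
  "steps": [
    [0, 0, 0, 0, 0, -0.0007, 0],
    [0, 0, 0, 0, 0, 0, 0],
    [0, 0, 0, 0, 0, 0, 0],
    [0, 0, 0, 0, 0, 0, 0],
    [0, 0, 0, 0, 0, 0, 0]
  ]
}}

```text
clock: 20.1
eef_pos: [566.4, 38.2, 139.1]
tool_rot: [-3.14, -0.001, -0.12]
force: [-3.2, 1.5, 10.3]
width: 0.0
gripper_force: 5.7
```

```bash
python3 - <<'E'
from h2 import *
f=[]
for n in ['side','scene','side','scene','wrist','wrist']:
    im,d=eyes.get_image(n); f.append(telemetry.read_state()['force'][2]); cv2.imwrite(f'pics/f_{n}.png',im)
print(np.round(f,1),np.mean(f))
E
python3 - <<'E'
import cv2,numpy as np
a=cv2.imread('pics/f_wrist.png')[120:320,130:390]; cv2.imwrite('pics/fin.png',cv2.resize(a,None,fx=3,fy=3))
E
```

```text
[11.  11.6 11.  11.8 11.9 11.8] 11.534275063666387
```

View pics/fin.png

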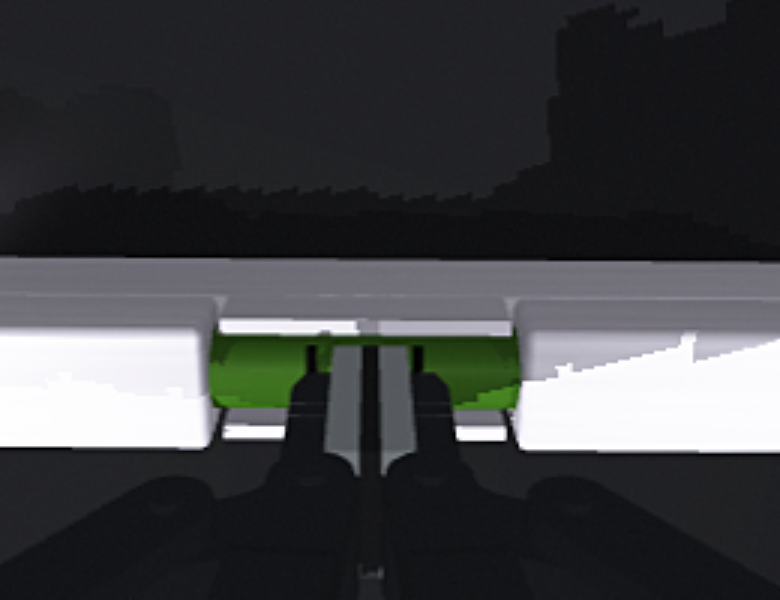

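The fingertips press between the black lines (crop columns 310 and 417) and no bubble shows beyond them. The force holds at about 11.5 N, so I hand in.

```bash
python3 -c "
from cell import ctrl
print(ctrl.finish_job())"
```

```text
the job is handed in; nothing more can be done
None
```

The job is handed in: the lid is closed and the level is released on the middle of it. The foot is turned about 89° clockwise, and the bubble was centred just before pressing (the fingers now hide it). The arm holds the level down with about 11.5 N.

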